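# Start the clamp spindle in the nut at the bottom of the well

## Robot

A 7-joint arm with a two-finger parallel gripper is mounted at the origin on the work surface. World frame = base frame: x ahead of the robot, y to its left, z up, the work surface at z = 0. Lengths are in m, angles in rad, forces in N, time in s.
With the tool pointing down it reaches from about 0.35 to 0.9 m from the base axis. Payload 7.2 kg.
Tool frame: the origin (TCP) lies at the very end of the fingers, on their centre line; the grasp point (between the pads) lies 19 mm behind it; z points along the fingers, y is the line along which they close (so a half turn about z gives the same grasp; the last joint's range is limited). The gripper opens to 88 mm and grips with 3 to 60 N. Pads are 20 mm wide; open, the fingers measure 115 mm over their backs; the gripper's body (75 mm by 178 mm) begins 61 mm behind the grasp point.
Start: joints at [-1.409, 0.411, -0.013, 1.596, 0.006, 1.134, -0.082], TCP at [0.142, 0.609, 0.223] pointing down, gripper open.
Joint ranges: [-2.95, 2.95], [-0.29, 1.99], [-1.47, 1.44], [0.14, 2.54], [-1.03, 4.17], [0.13, 1.85], [-2.86, 2.86]. Speed limits (rad/s): [2.39, 2.39, 3.01, 3.01, 3.14, 3.14, 3.14].

## Interface

Orientations are given as a unit quaternion [x, y, z, w].
In Python, from plant import monitor, optics, workorder gives the robot as it stands. The module is installed in compiled form; this text tells all that it offers.
- The arm moves only by the tool servo_tool, never from a script. Its argument "deltas" is a list of rows, each a list of 5 numbers: the opening, from 0 (shut) to 1 (fully open), then the shift along the tool's x, y, z in m, then the turn about the tool's z in degrees. A call has 1 to 20 rows; each row shifts and turns the commanded pose from where the row before left it, along the tool's axes as they then stand; what a row does not reach is not made up. A row lasts 1/10 s, in which the tool goes at most 50 mm and 8.59 degrees, less where a joint would pass 70% of its speed; a pose out of reach is approached as far as the arm can. A call is refused whole if a number of a shift passes 0.05 or a number of a turn 8.59, either way. A call with a gripper value outside its range is refused whole. The fingers move at their own pace and stop on an object; "force" is the grip in N (left out, the last holds). Time passes only in rows, so rows that do not move let the fingers close. It gives the time, the measured TCP pose, the force, the opening and the grip force at its end, in the units of the state.
- monitor.get_obs(): the state, without advancing time (a new reading comes with each control period).
- optics.grab_frame(name): name is "side" or "top" or "wrist"; returns (picture, depth): 400x640x3 uint8, red, green, blue; 400x640 float32, m along the optical axis (not along the pixel's ray), 0 where there is no reading.
- optics.camera_info(name): a dict with "camera_matrix" (3x3 intrinsics, pixels), "k1" (the pictures are not rectified: a ray, as slopes to the right and down, at radius r is drawn at 1 + k1 r^2 times it, then the intrinsics apply), "T" (4x4, takes a point from camera to world coordinates). Camera axes: x right, y up, looking along -z (the intrinsics and any distortion apply to the point x, -y, -z); pixel columns grow to the right and rows downward; lengths in m; the calibration is good to about 2 mm. A picture is of the moment at which its call begins: read the wrist's pose just before it. camera_info takes no time and is no camera call; for the wrist camera it gives the pose at the moment of the call.
- workorder.sign_off(): hands the job in; it is judged then, once.
The state is a dict: "time": time; "joints": joint angles; "dq": joint speeds; "tau": joint torques, N m; "tool_pos": TCP position; "orientation": TCP orientation; "force": force on the tool from outside, world axes, zero at the start; "moment": the same for the moment, N m; "width": finger opening in m; "grasp_force": force on a finger pad.
Only numpy, scipy, OpenCV 4.12 (cv2) and the standard library are available. Lean on these libraries where they do the work, as an engineer would, in place of code of your own. Each camera call takes 0.05 s, during which the arm holds its last target. There are 200 camera calls.

## Task

Take the clamp spindle out of its wooden stand, lower it upright into the deep well of the bolted-down fixture, find the start of the thread in the sprung nut at the bottom by feel, and screw it in clockwise until it is fully home against its stop, then let go and leave it standing there. Work gently: a light press and a light turn are enough, and forcing the thread or ramming the fixture spoils it. Leave the measuring gear on the bench where it is.

Things in the scene. Friction and masses are not known exactly. Their poses are not given: they have to be found in the camera images.
- spindle: Steel clamp spindle, 134 mm long, 0.2 kg, upright. Origin at the centre of its foot, z up along it. Plain shaft of radius 7 mm up to 92 mm with a thin collar of radius 9.5 mm (80 to 86 mm), neck of radius 5.5 mm to 100 mm, and on top a flat dark wing, 42 mm along the spindle's x, 14 mm thick along its y, 34 mm high (100 to 134 mm above the foot), to be pinched across its 14 mm.
- spindle_grip (a point): Good grasp point on the spindle's axis inside the wing, 121 mm above the foot; axes as the spindle's.
- spindle_foot (a point): Centre of the spindle's foot, the tip of an 8 mm nose (radius 4.5 mm at the tip, 7 mm from 6 mm up); axes as the spindle's. Just above the nose are three thread lugs 120 degrees apart, one towards +x, each 4.5 mm wide and 4.5 mm high (8 to 12.5 mm above the foot), reaching out to radius 13 mm.
- stand: Fixed wooden stand on a 110 mm square, 12 mm thick base: a round post 64 mm across, its top 62 mm above the bench, with an upright blind hole 28 mm wide and 50 mm deep in which the spindle stands, foot on the hole's floor at 12 mm. Origin at the centre of the underside.
- fixture: Grey flange 144 mm square and 16 mm thick, bolted down, with a round bare-metal boss 68 mm across and 100 mm tall in its middle. Origin at the centre of the underside, z up. An upright well runs down the boss's axis. More than 25 N between spindle and fixture (its nut included), pressing or turning, spoils the thread.
- well_mouth (a point): Centre of the well's mouth, level with the top of the boss, 100 mm above the bench; z up. The well is round, 29 mm wide, with a 4 mm chamfer at the mouth; its nut lies 64 mm down.
- nut_top (a point): Centre of the unpressed nut's flat top, 64 mm below the mouth (lugs on it: foot 72 mm below the mouth). The brass nut is sprung: about 3 N starts it down, then 1.5 N per mm, hard stop after 12 mm; turned, its rubber bush gives 2 N m per rad and springs back. It has a 16.6 mm central hole for the nose and three thread starts (56 degree gaps, 120 degrees apart), their yaw unknown.
- home (a point): Where the spindle's foot is when home: on the well's axis, 84 mm below the mouth. Turned under a light press, the lugs meet the starts within 120 degrees and the nut springs up 7 to 9 mm: the press vanishes. Then clockwise from above, 46 to 70 degrees, they run 3 to 6 mm down a ramp under the nut's ribs to a stop: the turning moment rises to 0.08 N m and more. Anticlockwise there is a wall.
- gauge_block: Loose steel gauge block lying flat, 100 x 35 x 12 mm, origin at the centre of its underside. Leave alone.
- gauge_case: Closed wooden gauge case, 150 x 90 x 43 mm, origin at the centre of its underside. Leave alone.
- micrometer: Loose micrometer lying flat, white C-shaped frame about 95 mm wide with a steel barrel, 16 mm high, 150 mm long in all. Leave alone.
There are look-alikes about, which are no part of the job. What is shaped like the spindle but yellow is not meant.

How it is judged:
By the outcome, as a careful person would: the job done as asked, in the order asked, and still so for the second after the job is handed in, with the robot touching nothing.
It also fails if it takes over 67 s, if anything falls off the work surface, if the arm or the gripper's body presses on something with over 40 N, if the wrist force passes 120 N, or if a joint passes its speed limit or range.

## Working session

There is one attempt and no reset: what is moved stays moved. The work goes in short steps, Python scripts to look and compute and a tool call to move; the robot and the scene stay as the last step left them, time stands still between calls to the robot, and variables do not carry over. Pictures are saved under pics/ and viewed, at most 10 in all, crops included, and the job is handed in when it is done.

Besides the shell and the picture viewer there is one more tool, called after "Emit:" by a JSON object that holds its "fn" and its "kwargs". servo_tool: Moves the arm, as the interface text tells. Its arguments: {"type":"object","properties":{"deltas":{"type":"array","items":{"type":"array","items":{"type":"number"}}},"force":{"type":"number"}},"required":["deltas"]}

```bash
mkdir -p pics
cat > h.py <<'E'
import numpy as np, cv2
from plant import monitor, optics
def grab(n):
    ci=optics.camera_info(n); p,d=optics.grab_frame(n); return p,d,ci
def world(ci,d,u,v):
    K=np.array(ci["camera_matrix"],float);k=ci["k1"]
    a=cv2.undistortPoints(np.array([[[u,v]]],float).reshape(-1,1,2),K,np.array([k,0,0,0,0.]))[0,0]
    T=np.array(ci["T"]); return (T@np.array([a[0]*d,-a[1]*d,-d,1]))[:3]
def cloud(ci,d):
    K=np.array(ci["camera_matrix"],float);k=ci["k1"]
    v,u=np.mgrid[:d.shape[0],:d.shape[1]]
    a=cv2.undistortPoints(np.stack([u,v],-1).reshape(-1,1,2).astype(float),K,np.array([k,0,0,0,0.])).reshape(*d.shape,2)
    P=np.stack([a[...,0]*d,-a[...,1]*d,-d,np.ones_like(d)],-1); return (P@np.array(ci["T"]).T)[...,:3]
E
python3 - <<'E'
from h import *
s=monitor.get_obs();print(s)
for n in("top","side","wrist"):
    p,d,ci=grab(n); cv2.imwrite(f"pics/{n}0.png",p[...,::-1]); np.savez(f"{n}0.npz",p=p,d=d,**{k:np.array(v) for k,v in ci.items()})
    print(n,ci)
E
```

```text
{'time': 0.0, 'joints': array([-1.40919196,  0.41187429, -0.01272408,  1.59700003,  0.00557924,
        1.13426622, -0.08218544]), 'dq': array([-0.00069873,  0.0008881 ,  0.00056047, -0.00122055, -0.00146684,
       -0.00052203,  0.00031798]), 'tau': array([ 2.90024736e-04, -5.87940145e+01,  6.42284397e-01, -2.91083103e+01,
       -5.37309924e-02,  1.82796927e-02,  1.24111089e-04]), 'tool_pos': array([0.14228433, 0.60810291, 0.22184296]), 'orientation': array([ 1.14629006e-01,  9.93408083e-01, -7.54978965e-04, -4.53146171e-05]), 'force': array([-0.09004   ,  0.32528781, -0.45675453]), 'moment': array([-0.01327352,  0.04324154, -0.02022761]), 'grasp_force': 0.0, 'width': 0.08829372973343473}
top {'camera_matrix': array([[371.64403832,   0.        , 324.97729615],
       [  0.        , 371.64403832, 194.23597469],
       [  0.        ,   0.        ,   1.        ]]), 'k1': -0.04505697491553386, 'T': array([[ 0.01019251,  0.99135264, -0.13082837,  0.45216947],
       [-0.99964095,  0.01334413,  0.02323572, -0.06302379],
       [ 0.02478059,  0.13054457,  0.9911327 ,  0.99653589],
       
[... 368 characters left out ...]
54939,  0.60987393],
       [ 0.00924809,  0.80673203,  0.59084508,  0.5864925 ],
       [ 0.        ,  0.        ,  0.        ,  1.        ]])}
wrist {'camera_matrix': array([[343.89750927,   0.        , 322.36418158],
       [  0.        , 343.89750927, 198.63961479],
       [  0.        ,   0.        ,   1.        ]]), 'k1': -0.0027348041147593283, 'T': array([[ 2.26846061e-01, -9.44527374e-01, -2.37505588e-01,
         7.78331684e-02],
       [ 9.73930148e-01,  2.19755828e-01,  5.62800337e-02,
         6.23520934e-01],
       [-9.64795220e-04, -2.44080757e-01,  9.69754429e-01,
         3.84261934e-01],
       [ 0.00000000e+00,  0.00000000e+00,  0.00000000e+00,
         1.00000000e+00]])}
```

View pics/top0.png

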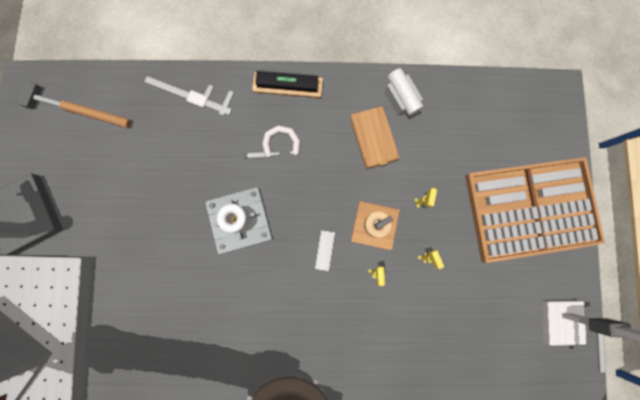

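View pics/side0.png

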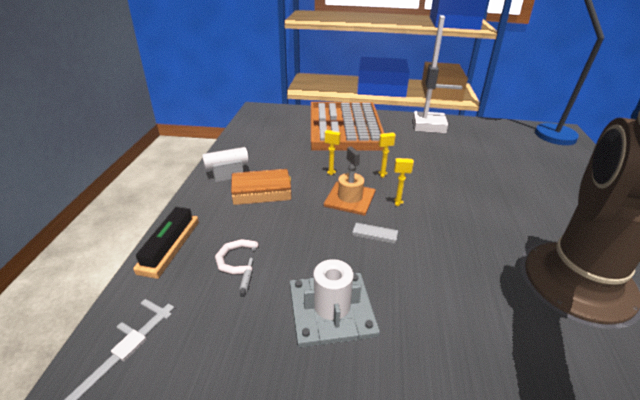

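The top picture shows the fixture boss at (231,218), the dark-winged spindle in its stand at (380,224), and yellow look-alikes at (430,198), (435,259) and (380,275). In the side picture these are the stand and spindle at (352,165), with yellow ones at (332,148), (386,150) and (402,178). I choose the dark one in the wooden stand and check it in a crop.

```bash
cat > m.py <<'E'
from h import *
def load(n):
    f=np.load(n+"0.npz"); return f["p"],f["d"],{k:f[k] for k in("camera_matrix","k1","T")}
E
python3 - <<'E'
from m import *
ims=[]
for n,(u,v) in dict(top=(380,225),side=(352,165)).items():
    p,d,ci=load(n); ims.append(cv2.resize(p[v-50:v+50,u-50:u+50,::-1],(400,400),interpolation=cv2.INTER_CUBIC))
cv2.imwrite("pics/crop.png",np.hstack(ims))
for n in("top","side"):
    p,d,ci=load(n); ci["k1"]=float(ci["k1"]); W=cloud(ci,d)
    z=W[...,2]; ok=d>0
    def c(name,u0,u1,v0,v1,z0,z1,f=None):
        m=np.zeros_like(ok); m[v0:v1,u0:u1]=1; m&=ok&(z>z0)&(z<z1)
        if f is not None: m&=f
        q=W[m]; 
        if len(q)>3:
            (cx,cy),r=cv2.minEnclosingCircle(q[:,:2].astype(np.float32)); print(n,name,len(q),q.mean(0).round(4),"circ",round(cx,4),round(cy,4),round(r,4),"zmed",np.median(q[:,2]).round(4), cv2.minAreaRect(q[:,:2].astype(np.float32)))
    if n=="top":
        c("bosstop",200,280,180,260,.09,.115); c("flange",200,280,180,260,.01,.03)
        c("posttop",345,410,195,255,.055,.07); c("wing",345,410,195,255,.10,.17); c("base",345,410,195,255,.006,.02)
    else:
        c("bosstop",280,390,240,350,.09,.115); c("flange",280,390,240,350,.01,.03)
        c("posttop",320,380,140,215,.055,.07); c("wing",343,365,145,180,.10,.17); c("base",320,380,140,215,.006,.02)
E
```

```text
top bosstop 535 [0.5091 0.1417 0.0987] circ 0.509 0.1423 0.0347 zmed 0.099 ((0.5089997053146362, 0.14187219738960266), (0.0656437873840332, 0.06839539855718613), 2.3545889854431152)
top flange 2175 [0.5078 0.1371 0.0159] circ 0.5093 0.1433 0.1013 zmed 0.0155 ((0.5096331238746643, 0.142686665058136), (0.14457905292510986, 0.14624916017055511), 16.480388641357422)
top posttop 364 [ 0.4996 -0.2163  0.0609] circ 0.5009 -0.2191 0.0321 zmed 0.061 ((0.50039142370224, -0.21807575225830078), (0.06388553977012634, 0.0617833249270916), 24.571474075317383)
top wing 128 [ 0.5006 -0.2174  0.1422] circ 0.501 -0.2191 0.0213 zmed 0.1447 ((0.5009428858757019, -0.2190980464220047), (0.014154062606394291, 0.041798584163188934), 32.95631408691406)
top base 1148 [ 0.4991 -0.2148  0.0112] circ 0.5015 -0.2192 0.0764 zmed 0.0112 ((0.5009199976921082, -0.21932435035705566), (0.111195407807827, 0.11014921218156815), 78.2539291381836)
side bosstop 910 [0.5125 0.1471 0.0989] circ 0.5132 0.1431 0.0347 zmed 0.0999 ((0.5127328634262085, 0.1436978131532669), (0.06675185263156891, 0.06674554198980331), 37.65419387817383)
side flange 3250 [0.5118 0.1677 0.0168] circ 0.5136 0.1428 0.1001 zmed 0.0161 ((0.5130593776702881, 0.14261457324028015), (0.14421984553337097, 0.1462441384792328), 16.412805557250977)
side posttop 316 [ 0.5083 -0.224   0.0619] circ 0.5301 -0.2655 0.0848 zmed 0.0625 ((0.5185674428939819, -0.26856371760368347), (0.0635446161031723, 0.1659681349992752), 17.170085906982422)
side wing 200 [ 0.503  -0.2139  0.1305] circ 0.5032 -0.219 0.0222 zmed 0.1327 ((0.5031369924545288, -0.2188166379928589), (0.014263366349041462, 0.043788935989141464), 35.471412658691406)
side base 992 [ 0.5075 -0.269   0.0128] circ 0.4769 -0.3584 0.2034 zmed 0.0129 ((0.5011211633682251, -0.3520175814628601), (0.18820089101791382, 0.4002143144607544), 8.801899909973145)
```

View pics/crop.png

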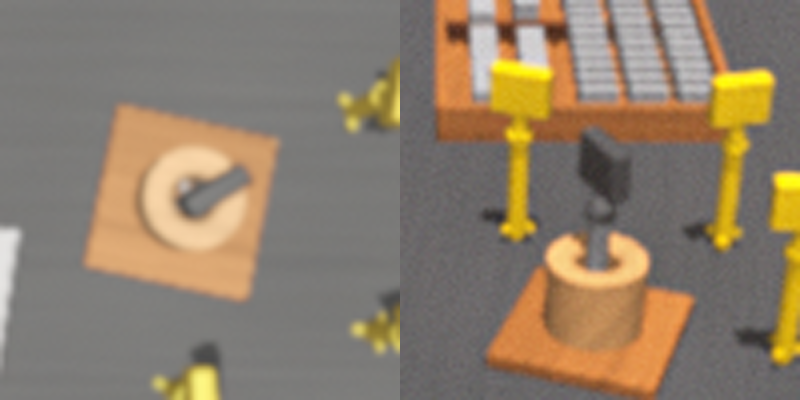

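The crop confirms it: a dark wing on a steel shaft in the wooden post, with every look-alike yellow. I move above the boss first, with the tool already turned to match the wing.

Emit:
{"fn": "servo_tool", "kwargs": {"deltas": [[1,0,0,-0.004,8.56],[1,0,0,-0.004,8.56],[1,0,0,-0.004,8.56],[1,0,0,-0.004,8.56],[1,0,0,-0.004,8.56],[1,-0.042,0.003,0,0],[1,-0.042,0.003,0,0],[1,-0.042,0.003,0,0],[1,-0.042,0.003,0,0],[1,-0.042,0.003,0,0],[1,-0.042,0.003,0,0],[1,-0.042,0.003,0,0],[1,-0.042,0.003,0,0],[1,-0.042,0.003,0,0],[1,-0.042,0.003,0,0],[1,-0.042,0.003,0,0],[1,-0.042,0.003,0,0],[1,-0.042,0.003,0,0],[1,-0.042,0.003,0,0],[1,0,0,0,0]]}}

```text
time: 2.15
tool_pos: [0.509, 0.1391, 0.2428]
orientation: [0.473, 0.881, -0.001, 0.001]
force: [0.5, 0.0, 0.5]
width: 0.0878
grasp_force: 0.0
```

```bash
cat >> h.py <<'E'
from scipy.spatial.transform import Rotation as R
def tool():
    s=monitor.get_obs(); M=R.from_quat(s["orientation"]).as_matrix(); return s,M
def show(n="p"):
    s,M=tool(); print("t",round(s["time"],2),"pos",s["tool_pos"].round(4),"yaw_y",np.degrees(np.arctan2(M[1,1],M[0,1])).round(2),"z",M[:,2].round(4),"F",s["force"].round(2),"M",s["moment"].round(3),"w",round(s["width"],4),"g",round(s["grasp_force"],1),"q7",s["joints"][6].round(2),"q",s["joints"].round(2)); return s,M
E
python3 - <<'E'
from h import *
s,M=show()
p,d,ci=grab("wrist"); cv2.imwrite("pics/w1.png",p[...,::-1]); np.savez("w1.npz",p=p,d=d,T=ci["T"])
W=cloud(ci,d); m=(d>0)&(W[...,2]>.09)&(W[...,2]<.115)&(np.hypot(W[...,0]-.51,W[...,1]-.142)<.06)
q=W[m]; print(len(q), np.median(q[:,2]),cv2.minEnclosingCircle(q[:,:2].astype(np.float32)))
E
```

```text
t 2.15 pos [0.509  0.1391 0.2428] yaw_y 33.58 z [ 0.0018 -0.0023 -1.    ] F [0.52 0.02 0.5 ] M [-0.009  0.035 -0.038] w 0.0878 g 0.0 q7 0.35 q [-0.76  0.23  0.48  1.83 -0.12  1.1   0.35]
3592 0.09994119862013354 ((0.5121210813522339, 0.1420796513557434), 0.03417478874325752)
```

View pics/w1.png

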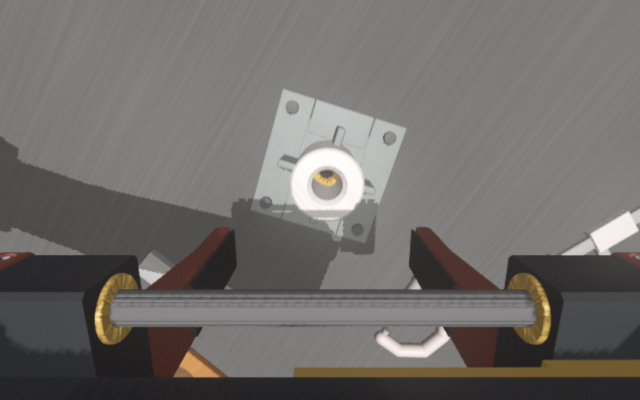

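The wrist picture shows the boss ring centred near (327,183), with the brass nut visible inside the well. Next, above the stand.

Emit:
{"fn": "servo_tool", "kwargs": {"deltas": [[1,-0.0294,-0.0204,0,0],[1,-0.0294,-0.0204,0,0],[1,-0.0294,-0.0204,0,0],[1,-0.0294,-0.0204,0,0],[1,-0.0294,-0.0204,0,0],[1,-0.0294,-0.0204,0,0],[1,-0.0294,-0.0204,0,0],[1,-0.0294,-0.0204,0,0],[1,-0.0294,-0.0204,0,0],[1,-0.0294,-0.0204,0,0],[1,0,0,0,0],[1,0,0,0,0]]}}

```text
time: 3.4
tool_pos: [0.5017, -0.2123, 0.2423]
orientation: [0.469, 0.883, 0.0, -0.0]
force: [0.4, 1.4, -0.0]
width: 0.0875
grasp_force: 0.0
```

Run:
```python
from h import *
s,M=show()
p,d,ci=grab("wrist"); cv2.imwrite("pics/w2.png",p[...,::-1])
W=cloud(ci,d); m=(d>0)&(W[...,2]>.14)&(W[...,2]<.152)&(np.hypot(W[...,0]-.502,W[...,1]+.219)<.035)
q=W[m]; print(len(q), np.median(q[:,2]))
r=cv2.minAreaRect(q[:,:2].astype(np.float32)); print(r, q.mean(0))
m=(d>0)&(W[...,2]>.055)&(W[...,2]<.068)&(np.hypot(W[...,0]-.502,W[...,1]+.219)<.05)
print(cv2.minEnclosingCircle(W[m][:,:2].astype(np.float32)))
dl=np.array([*r[0],.114])-s["tool_pos"]; print("delta tool",(M.T@dl).round(4))
```

```text
t 3.4 pos [ 0.5017 -0.2123  0.2423] yaw_y 34.01 z [-7.e-04  7.e-04 -1.e+00] F [ 0.36  1.4  -0.03] M [-0.066  0.029 -0.019] w 0.0875 g 0.0 q7 1.11 q [-0.22  0.29  0.67  1.8  -0.2   1.12  1.11]
906 0.14585742944346572
((0.5022059679031372, -0.22113683819770813), (0.013665742240846157, 0.04102879762649536), 34.16831970214844) [ 0.50195833 -0.22041403  0.1456613 ]
((0.5027300119400024, -0.2214413434267044), 0.032148998230695724)
delta tool [-0.0078 -0.0045  0.1283]
```

View pics/w2.png

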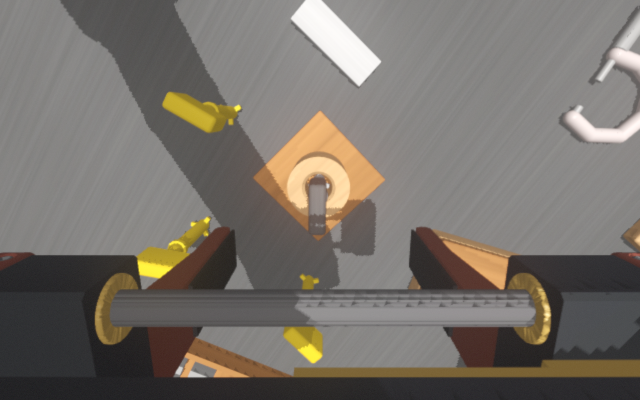

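The wing lies along (318,205), centred between the fingers, and the yellow pieces stand well clear of it. I descend and grip.

Emit:
{"fn": "servo_tool", "kwargs": {"deltas": [[1,-0.0078,-0.0045,0,0],[1,0,0,0.02,0],[1,0,0,0.025,0],[1,0,0,0.025,0],[1,0,0,0.025,0],[1,0,0,0.02,0],[1,0,0,0.013,0],[1,0,0,0,0],[0.5,0,0,0,0],[0.3,0,0,0,0],[0,0,0,0,0],[0,0,0,0,0],[0,0,0,0,0],[0,0,0,0,0],[0,0,0,0,0],[0,0,0,0,0]], "force": 30}}

```text
time: 5.05
tool_pos: [0.5024, -0.222, 0.1146]
orientation: [0.469, 0.883, 0.0, -0.0]
force: [-0.2, -1.7, -1.1]
width: 0.0272
grasp_force: 0.0
```

Run:
```python
from h import *
show()
```

```text
t 5.05 pos [ 0.5024 -0.222   0.1146] yaw_y 34.03 z [ 0.  0. -1.] F [-0.24 -1.74 -1.07] M [-0.035  0.032 -0.006] w 0.0272 g 0.0 q7 1.24 q [-0.13  0.45  0.6   1.93 -0.33  0.86  1.24]
```

Emit:
{"fn": "servo_tool", "kwargs": {"deltas": [[0,0,0,0,0],[0,0,0,0,0],[0,0,0,0,0],[0,0,0,0,0]]}}

```text
time: 5.45
tool_pos: [0.5025, -0.222, 0.1146]
orientation: [0.469, 0.883, 0.0, 0.0]
force: [1.5, 0.6, 0.1]
width: 0.0138
grasp_force: 30.0
```

Run:
```python
from h import *
show()
```

```text
t 5.45 pos [ 0.5025 -0.222   0.1146] yaw_y 34.04 z [ 1.e-04  0.e+00 -1.e+00] F [1.5  0.63 0.11] M [-0.072 -0.048  0.013] w 0.0138 g 30.0 q7 1.24 q [-0.13  0.45  0.6   1.93 -0.33  0.86  1.24]
```

Emit:
{"fn": "servo_tool", "kwargs": {"deltas": [[0,0,0,-0.006,0],[0,0,0,-0.012,0],[0,0,0,-0.018,0],[0,0,0,-0.02,0],[0,0,0,-0.02,0],[0,0,0,-0.02,0],[0,0,0,-0.018,0],[0,0,0,-0.008,0],[0,0,0,0,0],[0,0,0,0,0]]}}

```text
time: 6.45
tool_pos: [0.5021, -0.2218, 0.2362]
orientation: [0.469, 0.883, 0.0, -0.0]
force: [0.9, -0.1, -2.7]
width: 0.0136
grasp_force: 30.0
```

Run:
```python
from h import *
s,M=show()
print("delta tool to boss",(M.T@(np.array([.512,.142,.2346])-s["tool_pos"])).round(4))
```

```text
t 6.45 pos [ 0.5021 -0.2218  0.2362] yaw_y 34.04 z [-5.e-04  4.e-04 -1.e+00] F [ 0.9  -0.08 -2.73] M [-0.022  0.065 -0.   ] w 0.0136 g 30.0 q7 1.13 q [-0.2   0.3   0.67  1.8  -0.21  1.11  1.13]
delta tool to boss [0.2959 0.2119 0.0017]
```

Emit:
{"fn": "servo_tool", "kwargs": {"deltas": [[0,0.011,0.008,0,0],[0,0.022,0.016,0,0],[0,0.025,0.018,0,0],[0,0.025,0.018,0,0],[0,0.025,0.018,0,0],[0,0.025,0.018,0,0],[0,0.025,0.018,0,0],[0,0.025,0.018,0,0],[0,0.025,0.018,0,0],[0,0.025,0.018,0,0],[0,0.025,0.018,0,0],[0,0.022,0.016,0,0],[0,0.016,0.01,0,0],[0,0,0,0,-6],[0,0,0,0,-8],[0,0,0,0,-8],[0,0,0,0,-8],[0,0,0,0,-8],[0,0,0,0,-8],[0,0,0,0,-8]]}}

```text
time: 8.45
tool_pos: [0.5113, 0.1427, 0.2356]
orientation: [0.014, 1.0, -0.0, -0.001]
force: [-0.8, -1.3, -2.5]
width: 0.0138
grasp_force: 30.0
```

Emit:
{"fn": "servo_tool", "kwargs": {"deltas": [[0,0,0,0,-6],[0,0,0,0,0],[0,0,0,0,0]]}}

```text
time: 8.75
tool_pos: [0.5118, 0.1424, 0.236]
orientation: [-0.034, 0.999, -0.0, -0.001]
force: [-0.3, -0.3, -2.3]
width: 0.0142
grasp_force: 30.0
```

Run:
```python
from h import *
s,M=show()
p,d,ci=grab("side"); cv2.imwrite("pics/side1.png",cv2.resize(p[120:380,220:460,::-1],None,fx=2.2,fy=2.2,interpolation=cv2.INTER_CUBIC)); 
W=cloud(ci,d); tp=s["tool_pos"]
near=(d>0)&(np.hypot(W[...,0]-tp[0],W[...,1]-tp[1])<.05)
zf=tp[2]-.102
# shaft slices: fit circle of known radius 7 to each slice
for a,b in((.02,.04),(.04,.06),(.06,.078)):
    q=W[near&(W[...,2]>zf+a)&(W[...,2]<zf+b)&(np.hypot(W[...,0]-tp[0],W[...,1]-tp[1])<.02)]
    from scipy.optimize import least_squares
    if len(q)<5: print(len(q)); continue
    r=least_squares(lambda c:np.hypot(q[:,0]-c[0],q[:,1]-c[1])-.007,tp[:2]-[0,.003],loss="soft_l1",f_scale=.001); print(a,len(q),r.x.round(4),"minus tcp",(r.x-tp[:2]).round(4),np.abs(r.fun).mean().round(4))
q=W[near&(W[...,2]>.094)&(W[...,2]<.106)]; print("boss",cv2.minEnclosingCircle(q[:,:2].astype(np.float32)),np.median(q[:,2]))
m=near&(W[...,2]>.03)&(W[...,2]<.09); q=W[m]
r=least_squares(lambda c:np.hypot(q[:,0]-c[0],q[:,1]-c[1])-.034,[.512,.142],loss="soft_l1",f_scale=.001); print("boss wall fit",r.x.round(4),len(q))
m=near&(W[...,2]>zf-.01); print("lowest z spindle", np.sort(W[near&(W[...,2]>.108)&(np.hypot(W[...,0]-tp[0],W[...,1]-tp[1])<.02)][:,2])[:5], "exp",zf)
```

```text
t 8.75 pos [0.5118 0.1424 0.236 ] yaw_y 93.87 z [-1.1e-03 -3.0e-04 -1.0e+00] F [-0.27 -0.3  -2.28] M [-0.02   0.024 -0.044] w 0.0142 g 30.0 q7 1.36 q [-0.63  0.24  0.33  1.82 -0.09  1.09  1.36]
0.02 75 [0.5124 0.1423] minus tcp [ 0.0006 -0.    ] 0.0005
0.04 87 [0.5125 0.1423] minus tcp [ 0.0007 -0.0001] 0.0005
0.06 79 [0.5124 0.1422] minus tcp [ 0.0006 -0.0001] 0.0006
boss ((0.5137786865234375, 0.14343546330928802), 0.03475886210799217) 0.10009991283590094
boss wall fit [0.5127 0.1425] 1206
lowest z spindle [0.13387144 0.13446537 0.13763912 0.13803065 0.13873772] exp 0.13403582309164552
```

View pics/side1.png

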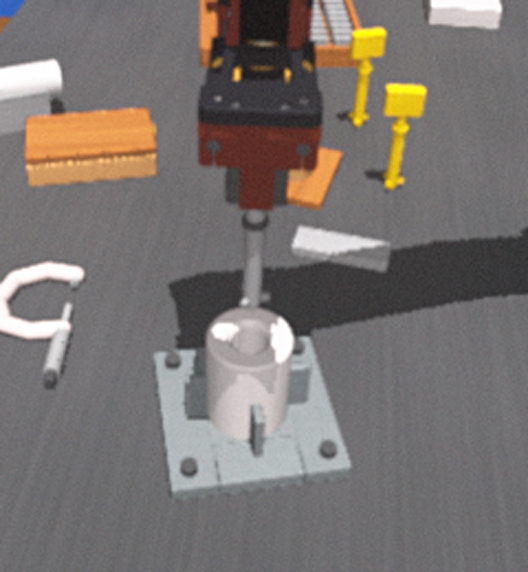

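The spindle (255,260) hangs upright above the boss (248,340), and the two are centred within about a millimetre. I nudge by that and lower gently.

Emit:
{"fn": "servo_tool", "kwargs": {"deltas": [[0,-0.0006,0.0004,0.01,0],[0,0,0,0.012,0],[0,0,0,0.01,0],[0,0,0,0.005,0],[0,0,0,0.003,0],[0,0,0,0.003,0],[0,0,0,0.003,0],[0,0,0,0.003,0],[0,0,0,0,0]]}}

```text
time: 9.7
tool_pos: [0.5128, 0.1424, 0.1874]
orientation: [-0.035, 0.999, -0.0, -0.0]
force: [-0.2, 0.1, -2.3]
width: 0.0136
grasp_force: 30.0
```

Emit:
{"fn": "servo_tool", "kwargs": {"deltas": [[0,0,0,0.004,0],[0,0,0,0.004,0],[0,0,0,0,0]]}}

```text
time: 10.0
tool_pos: [0.5127, 0.1423, 0.179]
orientation: [-0.035, 0.999, -0.0, -0.0]
force: [1.3, 0.1, -3.0]
width: 0.0143
grasp_force: 30.0
```

Emit:
{"fn": "servo_tool", "kwargs": {"deltas": [[0,0,0,0.006,0],[0,0,0,0.008,0],[0,0,0,0.008,0],[0,0,0,0.008,0],[0,0,0,0.006,0],[0,0,0,0,0],[0,0,0,0,0]]}}

```text
time: 10.7
tool_pos: [0.513, 0.1424, 0.1435]
orientation: [-0.035, 0.999, -0.0, -0.0]
force: [-0.2, -0.9, -1.6]
width: 0.0139
grasp_force: 30.0
```

Emit:
{"fn": "servo_tool", "kwargs": {"deltas": [[0,0.0005,0,0,0],[0,0.0005,0,0,0],[0,0,0,0,0]]}}

```text
time: 11.0
tool_pos: [0.5121, 0.1424, 0.1439]
orientation: [-0.035, 0.999, 0.0, 0.0]
force: [0.2, 0.4, -2.6]
width: 0.0138
grasp_force: 30.0
```

Emit:
{"fn": "servo_tool", "kwargs": {"deltas": [[0,-0.001,0,0,0],[0,-0.001,0,0,0],[0,0,0,0,0]]}}

```text
time: 11.3
tool_pos: [0.5138, 0.1423, 0.1436]
orientation: [-0.035, 0.999, -0.0, -0.0]
force: [-0.9, -1.2, -1.4]
width: 0.0138
grasp_force: 30.0
```

Emit:
{"fn": "servo_tool", "kwargs": {"deltas": [[0,0.001,0.0005,0,0],[0,0,0.0005,0,0],[0,0,0,0,0]]}}

```text
time: 11.6
tool_pos: [0.513, 0.1429, 0.1436]
orientation: [-0.035, 0.999, -0.0, 0.0]
force: [0.0, -2.2, -3.4]
width: 0.0139
grasp_force: 30.0
```

Emit:
{"fn": "servo_tool", "kwargs": {"deltas": [[0,0,-0.001,0,0],[0,0,-0.001,0,0],[0,0,0,0,0]]}}

```text
time: 11.9
tool_pos: [0.5132, 0.1416, 0.1437]
orientation: [-0.035, 0.999, 0.0, 0.0]
force: [0.3, 0.1, -1.6]
width: 0.0138
grasp_force: 30.0
```

Emit:
{"fn": "servo_tool", "kwargs": {"deltas": [[0,0,-0.0005,0,0],[0,0,-0.0005,0,0],[0,0,0,0,0]]}}

```text
time: 12.2
tool_pos: [0.5131, 0.1407, 0.1437]
orientation: [-0.035, 0.999, 0.0, 0.0]
force: [0.3, 0.7, -2.3]
width: 0.0135
grasp_force: 30.0
```

Emit:
{"fn": "servo_tool", "kwargs": {"deltas": [[0,0,-0.0005,0,0],[0,0,0,0,0]]}}

```text
time: 12.4
tool_pos: [0.5132, 0.1405, 0.1437]
orientation: [-0.035, 0.999, 0.0, 0.0]
force: [-0.6, 2.9, -2.4]
width: 0.0139
grasp_force: 30.0
```

Emit:
{"fn": "servo_tool", "kwargs": {"deltas": [[0,-0.001,0.0015,0,0],[0,-0.0005,0,0,0],[0,0,0,0,0]]}}

```text
time: 12.7
tool_pos: [0.5143, 0.1414, 0.1435]
orientation: [-0.035, 0.999, -0.0, -0.0]
force: [-0.7, -0.7, -1.9]
width: 0.0139
grasp_force: 30.0
```

Emit:
{"fn": "servo_tool", "kwargs": {"deltas": [[0,0.0015,0,0,0],[0,0.0015,0,0,0],[0,0,0,0,0]]}}

```text
time: 13.0
tool_pos: [0.5115, 0.1411, 0.1436]
orientation: [-0.035, 0.999, -0.0, 0.0]
force: [-0.3, 1.1, -2.8]
width: 0.0139
grasp_force: 30.0
```

Emit:
{"fn": "servo_tool", "kwargs": {"deltas": [[0,-0.0016,0.0006,0,0],[0,0,0,0.004,0],[0,0,0,0.004,0],[0,0,0,0.002,0],[0,0,0,0,0]]}}

```text
time: 13.5
tool_pos: [0.5128, 0.1419, 0.1331]
orientation: [-0.035, 0.999, -0.0, -0.0]
force: [0.0, 0.6, -3.6]
width: 0.0138
grasp_force: 30.0
```

Emit:
{"fn": "servo_tool", "kwargs": {"deltas": [[0,0,0,0.002,0],[0,0,0,0.002,0],[0,0,0,0,0]]}}

```text
time: 13.8
tool_pos: [0.5133, 0.1421, 0.1298]
orientation: [-0.035, 0.999, 0.0, 0.0]
force: [-0.8, 0.3, 1.6]
width: 0.0142
grasp_force: 30.0
```

Emit:
{"fn": "servo_tool", "kwargs": {"deltas": [[0,0,0,0.002,0],[0,0,0,0,0]]}}

```text
time: 14.0
tool_pos: [0.5133, 0.1421, 0.1279]
orientation: [-0.035, 0.999, 0.0, 0.0]
force: [-0.4, -0.7, 3.2]
width: 0.014
grasp_force: 30.0
```

Emit:
{"fn": "servo_tool", "kwargs": {"deltas": [[0,0,0,0.002,0],[0,0,0,0,0],[0,0,0,0,4],[0,0,0,0,4],[0,0,0,0,4]]}}

```text
time: 14.5
tool_pos: [0.5134, 0.1425, 0.1262]
orientation: [0.071, 0.997, 0.0, 0.0]
force: [-2.5, 1.3, 5.9]
width: 0.0136
grasp_force: 30.0
```

Run:
```python
from h import *
show()
```

```text
t 14.5 pos [0.5134 0.1425 0.1262] yaw_y 81.89 z [ 7.e-04  9.e-04 -1.e+00] F [-2.53  1.33  5.88] M [0.103 0.569 0.169] w 0.0136 g 30.0 q7 1.23 q [-0.64  0.37  0.35  1.94 -0.17  0.85  1.23]
```

Emit:
{"fn": "servo_tool", "kwargs": {"deltas": [[0,0,0,0,0],[0,0,0,0,0]]}}

```text
time: 14.7
tool_pos: [0.5134, 0.1424, 0.1262]
orientation: [0.069, 0.998, 0.0, 0.0]
force: [-2.3, -0.4, 6.2]
width: 0.0138
grasp_force: 30.0
```

Run:
```python
from h import *
show()
```

```text
t 14.7 pos [0.5134 0.1424 0.1262] yaw_y 82.05 z [ 7.e-04  7.e-04 -1.e+00] F [-2.25 -0.36  6.16] M [0.022 0.53  0.038] w 0.0138 g 30.0 q7 1.23 q [-0.64  0.37  0.35  1.94 -0.17  0.85  1.23]
```

Emit:
{"fn": "servo_tool", "kwargs": {"deltas": [[0,0,0,0,4],[0,0,0,0,4]]}}

```text
time: 14.9
tool_pos: [0.5132, 0.1423, 0.126]
orientation: [0.14, 0.99, 0.0, 0.0]
force: [-1.4, -0.2, -3.7]
width: 0.014
grasp_force: 30.0
```

Run:
```python
from h import *
show()
```

```text
t 14.9 pos [0.5132 0.1423 0.126 ] yaw_y 73.89 z [ 3.e-04  6.e-04 -1.e+00] F [-1.36 -0.23 -3.75] M [-0.023  0.155 -0.015] w 0.014 g 30.0 q7 1.11 q [-0.66  0.38  0.38  1.95 -0.18  0.85  1.11]
```

The press vanished after about 20° of turn, so the lugs are in the starts. I lower gently to the floor of the start.

Emit:
{"fn": "servo_tool", "kwargs": {"deltas": [[0,0,0,0.001,0],[0,0,0,0.001,0],[0,0,0,0.001,0],[0,0,0,0,0]]}}

```text
time: 15.3
tool_pos: [0.5131, 0.142, 0.1226]
orientation: [0.138, 0.99, 0.0, -0.0]
force: [-0.5, 0.3, 0.4]
width: 0.0138
grasp_force: 30.0
```

Emit:
{"fn": "servo_tool", "kwargs": {"deltas": [[0,0,0,0.001,0],[0,0,0,0,0]]}}

```text
time: 15.5
tool_pos: [0.5132, 0.142, 0.1217]
orientation: [0.139, 0.99, 0.0, 0.0]
force: [-0.8, 0.1, 2.1]
width: 0.0138
grasp_force: 30.0
```

Emit:
{"fn": "servo_tool", "kwargs": {"deltas": [[0,0,0,0.001,0],[0,0,0,0,0]]}}

```text
time: 15.7
tool_pos: [0.5132, 0.142, 0.1207]
orientation: [0.139, 0.99, 0.0, 0.0]
force: [-0.8, -0.3, 3.7]
width: 0.0139
grasp_force: 30.0
```

Run:
```python
from h import *
show()
```

```text
t 15.7 pos [0.5132 0.142  0.1207] yaw_y 74.04 z [ 1.e-04  2.e-04 -1.e+00] F [-0.84 -0.33  3.68] M [-0.049  0.44  -0.015] w 0.0139 g 30.0 q7 1.11 q [-0.66  0.38  0.38  1.95 -0.19  0.84  1.11]
```

Emit:
{"fn": "servo_tool", "kwargs": {"deltas": [[0,0,0,0,4],[0,0,0,0.0003,4],[0,0,0,0.0003,4],[0,0,0,0.0003,4],[0,0,0,0.0003,4]]}}

```text
time: 16.2
tool_pos: [0.5133, 0.1423, 0.1196]
orientation: [0.31, 0.951, 0.0, 0.0]
force: [-0.7, 1.4, 3.8]
width: 0.0141
grasp_force: 30.0
```

Run:
```python
from h import *
show()
```

```text
t 16.2 pos [0.5133 0.1423 0.1196] yaw_y 53.89 z [ 5.e-04  4.e-04 -1.e+00] F [-0.73  1.4   3.8 ] M [0.015 0.377 0.031] w 0.0141 g 30.0 q7 0.81 q [-0.73  0.4   0.46  1.96 -0.23  0.84  0.81]
```

Emit:
{"fn": "servo_tool", "kwargs": {"deltas": [[0,0,0,0.0003,4],[0,0,0,0.0003,4],[0,0,0,0.0003,4],[0,0,0,0.0003,4]]}}

```text
time: 16.6
tool_pos: [0.5133, 0.1423, 0.1184]
orientation: [0.439, 0.898, 0.0, 0.0]
force: [-1.0, 0.4, 3.4]
width: 0.0135
grasp_force: 30.0
```

Run:
```python
from h import *
show()
```

```text
t 16.6 pos [0.5133 0.1423 0.1184] yaw_y 37.89 z [ 4.e-04  4.e-04 -1.e+00] F [-1.04  0.39  3.36] M [0.002 0.353 0.031] w 0.0135 g 30.0 q7 0.56 q [-0.78  0.41  0.53  1.96 -0.27  0.84  0.56]
```

Emit:
{"fn": "servo_tool", "kwargs": {"deltas": [[0,0,0,0.0003,3],[0,0,0,0.0003,3]]}}

```text
time: 16.8
tool_pos: [0.5133, 0.1423, 0.1178]
orientation: [0.485, 0.874, 0.0, 0.0]
force: [-1.5, 0.2, 4.1]
width: 0.0136
grasp_force: 30.0
```

Run:
```python
from h import *
show()
```

```text
t 16.8 pos [0.5133 0.1423 0.1178] yaw_y 31.93 z [ 4.e-04  4.e-04 -1.e+00] F [-1.49  0.21  4.08] M [0.123 0.49  0.12 ] w 0.0136 g 30.0 q7 0.48 q [-0.8   0.41  0.56  1.96 -0.29  0.85  0.48]
```

Emit:
{"fn": "servo_tool", "kwargs": {"deltas": [[0,0,0,0.0002,2]]}}

```text
time: 16.9
tool_pos: [0.5133, 0.1423, 0.1176]
orientation: [0.5, 0.866, 0.0, 0.0]
force: [-1.9, 0.8, 4.3]
width: 0.0135
grasp_force: 30.0
```

Run:
```python
from h import *
show()
```

```text
t 16.9 pos [0.5133 0.1423 0.1176] yaw_y 29.94 z [ 4.e-04  4.e-04 -1.e+00] F [-1.94  0.77  4.29] M [0.167 0.411 0.043] w 0.0135 g 30.0 q7 0.45 q [-0.8   0.41  0.57  1.96 -0.29  0.85  0.45]
```

Emit:
{"fn": "servo_tool", "kwargs": {"deltas": [[0,0,0,0.0,2]]}}

```text
time: 17.0
tool_pos: [0.5133, 0.1423, 0.1176]
orientation: [0.515, 0.857, 0.0, 0.0]
force: [-1.4, 1.7, 4.1]
width: 0.0139
grasp_force: 30.0
```

Run:
```python
from h import *
show()
```

```text
t 17.0 pos [0.5133 0.1423 0.1176] yaw_y 27.95 z [ 4.e-04  4.e-04 -1.e+00] F [-1.38  1.69  4.13] M [ 0.246  0.359 -0.026] w 0.0139 g 30.0 q7 0.42 q [-0.81  0.42  0.58  1.96 -0.3   0.85  0.42]
```

Emit:
{"fn": "servo_tool", "kwargs": {"deltas": [[0,0,0,0.0,0],[0,0,0,0.0,0]]}}

```text
time: 17.2
tool_pos: [0.5132, 0.1422, 0.1175]
orientation: [0.514, 0.858, 0.0, 0.0]
force: [-0.5, 1.2, 3.5]
width: 0.0139
grasp_force: 30.0
```

Run:
```python
from h import *
show()
```

```text
t 17.2 pos [0.5132 0.1422 0.1175] yaw_y 28.09 z [ 3.e-04  2.e-04 -1.e+00] F [-0.52  1.16  3.48] M [0.3   0.389 0.019] w 0.0139 g 30.0 q7 0.42 q [-0.81  0.42  0.58  1.96 -0.3   0.85  0.42]
```

Emit:
{"fn": "servo_tool", "kwargs": {"deltas": [[0,0,0,0.0,3],[0,0,0,0.0,3]]}}

```text
time: 17.4
tool_pos: [0.5133, 0.142, 0.1175]
orientation: [0.56, 0.829, 0.0, 0.0]
force: [-1.2, 0.8, 2.5]
width: 0.0144
grasp_force: 30.0
```

Run:
```python
from h import *
show()
```

```text
t 17.4 pos [0.5133 0.142  0.1175] yaw_y 21.95 z [ 4.e-04  2.e-04 -1.e+00] F [-1.17  0.76  2.54] M [0.168 0.124 0.023] w 0.0144 g 30.0 q7 0.33 q [-0.83  0.42  0.6   1.96 -0.31  0.85  0.33]
```

Emit:
{"fn": "servo_tool", "kwargs": {"deltas": [[0,0,0,0.0,2],[0,0,0,0.0,2]]}}

```text
time: 17.6
tool_pos: [0.5133, 0.1419, 0.1174]
orientation: [0.588, 0.809, 0.0, 0.0]
force: [0.3, 0.7, 3.1]
width: 0.0138
grasp_force: 30.0
```

Run:
```python
from h import *
show()
```

```text
t 17.6 pos [0.5133 0.1419 0.1174] yaw_y 17.95 z [ 4.e-04 -0.e+00 -1.e+00] F [0.35 0.7  3.1 ] M [ 0.168  0.102 -0.046] w 0.0138 g 30.0 q7 0.27 q [-0.84  0.42  0.62  1.96 -0.32  0.85  0.27]
```

Emit:
{"fn": "servo_tool", "kwargs": {"deltas": [[0,0,0,0.0,2]]}}

```text
time: 17.7
tool_pos: [0.5133, 0.1419, 0.1174]
orientation: [0.602, 0.798, 0.0, 0.0]
force: [-0.1, 0.9, 2.7]
width: 0.0139
grasp_force: 30.0
```

Run:
```python
from h import *
show()
```

```text
t 17.7 pos [0.5133 0.1419 0.1174] yaw_y 15.92 z [ 3.e-04 -1.e-04 -1.e+00] F [-0.12  0.88  2.68] M [0.114 0.126 0.   ] w 0.0139 g 30.0 q7 0.24 q [-0.85  0.43  0.63  1.96 -0.33  0.85  0.24]
```

Emit:
{"fn": "servo_tool", "kwargs": {"deltas": [[0,0,0,0.0,2],[0,0,0,0.0,2]]}}

```text
time: 17.9
tool_pos: [0.513, 0.1419, 0.1174]
orientation: [0.63, 0.776, -0.0, -0.0]
force: [-1.0, -0.4, 1.6]
width: 0.0141
grasp_force: 30.0
```

Run:
```python
from h import *
show()
```

```text
t 17.9 pos [0.513  0.1419 0.1174] yaw_y 11.88 z [-2.e-04 -2.e-04 -1.e+00] F [-1.04 -0.36  1.57] M [-0.03   0.25  -0.013] w 0.0141 g 30.0 q7 0.18 q [-0.86  0.43  0.65  1.97 -0.34  0.85  0.18]
```

Emit:
{"fn": "servo_tool", "kwargs": {"deltas": [[0,0,0,0.0,2],[0,0,0,0.0,2]]}}

```text
time: 18.1
tool_pos: [0.5127, 0.1419, 0.1173]
orientation: [0.657, 0.754, -0.0, -0.0]
force: [-1.5, 0.5, 2.2]
width: 0.0138
grasp_force: 30.0
```

Run:
```python
from h import *
show()
```

```text
t 18.1 pos [0.5127 0.1419 0.1173] yaw_y 7.88 z [-8.e-04 -2.e-04 -1.e+00] F [-1.47  0.5   2.18] M [-0.02   0.539  0.019] w 0.0138 g 30.0 q7 0.12 q [-0.87  0.43  0.67  1.97 -0.35  0.86  0.12]
```

Emit:
{"fn": "servo_tool", "kwargs": {"deltas": [[0,0,0,0.0,2]]}}

```text
time: 18.2
tool_pos: [0.5126, 0.1419, 0.1173]
orientation: [0.67, 0.742, -0.0, -0.0]
force: [-2.5, 0.4, 2.5]
width: 0.0137
grasp_force: 30.0
```

Run:
```python
from h import *
show()
```

```text
t 18.2 pos [0.5126 0.1419 0.1173] yaw_y 5.87 z [-1.1e-03 -2.0e-04 -1.0e+00] F [-2.55  0.41  2.47] M [0.028 0.71  0.103] w 0.0137 g 30.0 q7 0.09 q [-0.88  0.44  0.68  1.97 -0.36  0.86  0.09]
```

Emit:
{"fn": "servo_tool", "kwargs": {"deltas": [[0,0,0,0.0,2]]}}

```text
time: 18.3
tool_pos: [0.5126, 0.1419, 0.1173]
orientation: [0.683, 0.731, -0.0, -0.0]
force: [-2.5, 0.2, 3.0]
width: 0.0137
grasp_force: 30.0
```

Run:
```python
from h import *
show()
```

```text
t 18.3 pos [0.5126 0.1419 0.1173] yaw_y 3.88 z [-1.1e-03 -2.0e-04 -1.0e+00] F [-2.52  0.21  2.99] M [-0.049  0.799  0.084] w 0.0137 g 30.0 q7 0.06 q [-0.89  0.44  0.68  1.97 -0.36  0.86  0.06]
```

Emit:
{"fn": "servo_tool", "kwargs": {"deltas": [[0,0,0,0.0,2]]}}

```text
time: 18.4
tool_pos: [0.5126, 0.1419, 0.1173]
orientation: [0.695, 0.719, -0.0, -0.0]
force: [-2.1, 0.1, 1.9]
width: 0.0136
grasp_force: 30.0
```

Run:
```python
from h import *
show()
```

```text
t 18.4 pos [0.5126 0.1419 0.1173] yaw_y 1.88 z [-1.e-03 -2.e-04 -1.e+00] F [-2.07  0.06  1.91] M [-0.134  0.913  0.077] w 0.0136 g 30.0 q7 0.03 q [-0.89  0.44  0.69  1.97 -0.37  0.86  0.03]
```

Emit:
{"fn": "servo_tool", "kwargs": {"deltas": [[0,0,0,0.0,2]]}}

```text
time: 18.5
tool_pos: [0.5126, 0.1419, 0.1173]
orientation: [0.708, 0.706, -0.0, -0.0]
force: [-2.9, 1.0, 3.7]
width: 0.0139
grasp_force: 30.0
```

Run:
```python
from h import *
show()
```

```text
t 18.5 pos [0.5126 0.1419 0.1173] yaw_y -0.12 z [-1.e-03 -2.e-04 -1.e+00] F [-2.92  0.96  3.69] M [-0.154  1.054  0.183] w 0.0139 g 30.0 q7 0.0 q [-0.9   0.44  0.7   1.97 -0.37  0.86  0.  ]
```

Emit:
{"fn": "servo_tool", "kwargs": {"deltas": [[0,0,0,0,1]]}}

```text
time: 18.6
tool_pos: [0.5127, 0.1419, 0.1172]
orientation: [0.714, 0.7, -0.0, -0.0]
force: [-2.9, -0.9, 2.3]
width: 0.014
grasp_force: 30.0
```

Run:
```python
from h import *
show()
```

```text
t 18.6 pos [0.5127 0.1419 0.1172] yaw_y -1.08 z [-9.e-04 -3.e-04 -1.e+00] F [-2.87 -0.85  2.31] M [-0.142  1.084  0.234] w 0.014 g 30.0 q7 -0.01 q [-0.9   0.44  0.71  1.97 -0.38  0.86 -0.01]
```

Emit:
{"fn": "servo_tool", "kwargs": {"deltas": [[0,0,0,0,0]]}}

```text
time: 18.7
tool_pos: [0.5127, 0.142, 0.1172]
orientation: [0.713, 0.701, -0.0, -0.0]
force: [-3.2, 0.7, 1.6]
width: 0.014
grasp_force: 30.0
```

Run:
```python
from h import *
show()
```

```text
t 18.7 pos [0.5127 0.142  0.1172] yaw_y -0.99 z [-9.e-04 -3.e-04 -1.e+00] F [-3.24  0.67  1.6 ] M [-0.187  1.152  0.236] w 0.014 g 30.0 q7 -0.01 q [-0.9   0.44  0.71  1.97 -0.38  0.86 -0.01]
```

Emit:
{"fn": "servo_tool", "kwargs": {"deltas": [[0,0,0,0,0]]}}

```text
time: 18.8
tool_pos: [0.5127, 0.1419, 0.1173]
orientation: [0.713, 0.701, -0.0, -0.0]
force: [-3.9, -1.1, 2.2]
width: 0.0139
grasp_force: 30.0
```

Run:
```python
from h import *
show()
```

```text
t 18.8 pos [0.5127 0.1419 0.1173] yaw_y -0.94 z [-9.e-04 -2.e-04 -1.e+00] F [-3.91 -1.12  2.17] M [-0.201  1.241  0.154] w 0.0139 g 30.0 q7 -0.01 q [-0.9   0.44  0.71  1.97 -0.38  0.86 -0.01]
```

The turning moment has held near 0.2 N m, so the spindle is against its stop. I unwind the bush slightly, unload the press and let go.

Emit:
{"fn": "servo_tool", "kwargs": {"deltas": [[0,0,-0.0004,-0.0004,-2],[0,0,-0.0004,-0.0004,-2],[0,0,0,0,0],[0,0,0,0,0]]}}

```text
time: 19.2
tool_pos: [0.5125, 0.1419, 0.1183]
orientation: [0.688, 0.725, 0.0, 0.0]
force: [-2.9, -0.2, 0.2]
width: 0.0139
grasp_force: 30.0
```

Run:
```python
from h import *
show()
```

```text
t 19.2 pos [0.5125 0.1419 0.1183] yaw_y 3.02 z [ 3.e-04  2.e-04 -1.e+00] F [-2.87 -0.15  0.23] M [-0.21   0.846  0.053] w 0.0139 g 30.0 q7 0.05 q [-0.89  0.44  0.69  1.97 -0.36  0.86  0.05]
```

Emit:
{"fn": "servo_tool", "kwargs": {"deltas": [[0,0,-0.0006,0,0],[0.2,0,0,0,0],[0.25,0,0,0,0],[0.3,0,0,0,0],[0.4,0,0,0,0],[0.5,0,0,0,0],[0.5,0,0,0,0],[0.5,0,0,0,0],[0.5,0,0,0,0]]}}

```text
time: 20.1
tool_pos: [0.5117, 0.142, 0.1182]
orientation: [0.688, 0.726, 0.0, 0.0]
force: [-0.5, 0.3, -0.2]
width: 0.0439
grasp_force: 0.0
```

Emit:
{"fn": "servo_tool", "kwargs": {"deltas": [[0.5,0,0,-0.01,0],[0.5,0,0,-0.02,0],[0.5,0,0,-0.03,0],[0.5,0,0,-0.03,0],[0.5,0,0,-0.02,0],[0.5,0,0,-0.01,0],[0.5,0,0,0,0],[0.5,0,0,0,0]]}}

```text
time: 20.9
tool_pos: [0.5113, 0.142, 0.2376]
orientation: [0.688, 0.726, -0.0, -0.0]
force: [0.7, 0.5, -0.8]
width: 0.0438
grasp_force: 0.0
```

Run:
```python
from h import *
s,M=show()
a=grab("side"); b=grab("wrist"); g=lambda p,f:cv2.resize(p[...,::-1],None,fx=f,fy=f,interpolation=cv2.INTER_CUBIC)
cv2.imwrite("pics/end.png",np.hstack([g(a[0][150:350,240:440],2),g(b[0][100:300,220:420],2)]))
for n,(p,d,ci) in dict(side=a,wrist=b).items():
    W=cloud(ci,d); q=W[(d>0)&(W[...,2]>.125)&(W[...,2]<.17)&(np.hypot(W[...,0]-.513,W[...,1]-.142)<.03)]
    t=q[q[:,2]>np.percentile(q[:,2],95)-.003] if len(q) else q
    print(n,len(q),"ztop",np.percentile(q[:,2],[50,90,98]).round(4),cv2.minAreaRect((t if n=="wrist" else q)[:,:2].astype(np.float32)))
```

```text
t 20.9 pos [0.5113 0.142  0.2376] yaw_y 3.05 z [-7.e-04 -1.e-04 -1.e+00] F [ 0.66  0.46 -0.84] M [-0.015  0.06  -0.086] w 0.0438 g 0.0 q7 -0.08 q [-0.99  0.28  0.78  1.84 -0.22  1.11 -0.08]
side 247 ztop [0.1491 0.1508 0.1514] ((0.5128645896911621, 0.14229421317577362), (0.013624114915728569, 0.0442025363445282), 6.6577911376953125)
wrist 1048 ztop [0.1496 0.1506 0.1512] ((0.5123848915100098, 0.14213700592517853), (0.013756411150097847, 0.04146081581711769), 8.067611694335938)
```

View pics/end.png

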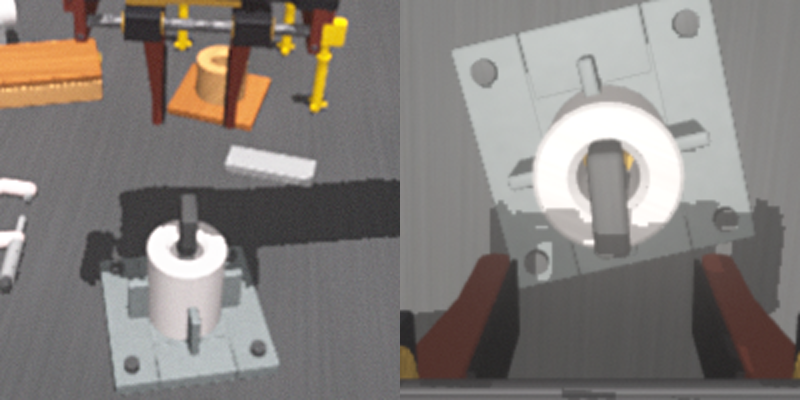

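The wing (189,225 in the left half) stands upright in the boss. Its top measures 150 mm in both views, which puts the foot at the 16 mm home height. The gripper is clear of it, so I hand in.

```bash
python3 -c "
from plant import workorder
print(workorder.sign_off())"
```

```text
the job is handed in; nothing more can be done
None
```

The spindle is screwed in to its stop and standing free in the fixture, foot measured at the 16 mm home height, and the job is handed in at about 21 s; the wing turned back about 4° on release (probably the rubber bush unwinding), and I did not re-check it against the stop.

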